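# Set the alarm, then put out the bedside lamp

### The job

Get the bedside ready for the night using only light pushes with the fingertips: first set the alarm by flipping the long lever on top of the clock inwards, towards the short one, past its centre so it snaps over; only after that switch the lamp off by flipping the lever on its foot towards the robot past its centre so it snaps over. Leave the clock's short lever as it is, leave the clock standing where it is, and do not pick up or shift anything else on the chest.

Things in the scene. Friction and masses are not known exactly. Their poses are not given: they have to be found in the camera images.
- lamp: Bedside lamp, fixed to the top. Wooden foot 120 (x) x 260 (y) x 25 mm, a grey ceramic body with a white dome at its +y end (centre y = +70 mm, dome radius 55 mm, top 178 mm high), its switch lever near the -y end. Origin: centre of the foot's underside, z up.
- lamp_lever (a joint): Angle (rad) of the lamp's switch, a steel toggle lever. Value 0 (start): ON, leaning to the lamp's +x (away from the robot). Upright at 0.45, ends at 0.9: OFF, leaning to the lamp's -x (towards the robot). Top-heavy: resists with about 0.5 N at the ball, falls back if let go before upright, and drops over into its other stop by itself once past it.
- lamp_lever_tip (a point): Centre of the ball of the lamp's lever; moves with it. Steel rod 8 mm thick, ball 28 mm, 65 mm from pivot to ball centre. The pivot is at (0, -95, 40) mm in the lamp's frame, on a collar of radius 21 mm; collar and boss reach 46 mm above the table.
- clock: Loose table clock, about 0.9 kg: dark wooden case 80 (x) x 180 (y) mm, its top 70 mm above the table, round white dial on its -x face, two steel toggle levers on top, 110 mm apart: the long alarm lever with a ball near the +y end, the short plain night-light lever near the -y end. Origin: centre of the underside, z up.
- alarm_lever (a joint): Angle (rad) of the alarm lever, the LONG one on the clock. Value 0 (start): not set, leaning outwards, to the clock's +y. Upright at 0.45, ends at 0.9: SET, leaning inwards, to the clock's -y, towards the short lever. Top-heavy: resists with about 0.5 N at the ball, falls back if let go before upright, and drops over into its other stop by itself once past it.
- alarm_lever_tip (a point): Centre of the ball of the alarm lever; moves with it. Steel rod 8 mm thick, ball 28 mm, 65 mm from pivot to ball centre. The pivot is at (0, +55, 74) mm in the clock's frame, 4 mm above the case.
- light_lever (a joint): The clock's night-light lever, the SHORT one: rod 12 mm thick, 30 mm long, no ball, pivot at (0, -55, 74) mm in the clock's frame. 0 as it starts (leaning to the clock's +y), 0.9 when over the other way. It is to be left as it is.
- jar: Bystander: small cream jar, 40 mm wide and 40 mm high, between lamp and clock. Origin under its centre.
- mug: Bystander: white mug, 72 mm wide, 85 mm high, on the robot's side. Origin under its centre.
- case: Bystander: grey glasses case, 60 (x) x 150 (y) x 36 mm, on the robot's side. Origin under its centre.
- vase: Bystander: round green glass vase, 104 mm wide, 72 mm high, with three tulips up to 0.21 m high, behind. Origin under its centre.
- frame: Bystander: oval picture frame on a foot, 130 mm wide, 168 mm high, behind. Origin under its centre.
- book: Bystander: book lying flat, 140 x 210 x 26 mm, at the right side. Origin under its centre.
Things that resemble listed ones, but are neither listed nor needed, are in the scene too. Leave any blue look-alike of the clock alone.

How it is judged:
By the outcome, as a careful person would: the job done as asked, in the order asked, and still so for the second after the job is handed in, with the robot touching nothing.
It also fails if it takes over 51 s, if anything falls off the work surface, if the arm or the gripper's body presses on something with over 40 N, if the wrist force passes 120 N, or if a joint passes its speed limit or range.

### The arm

A 6-joint arm with a two-finger parallel gripper is mounted at the origin on the work surface. World frame = base frame: x ahead of the robot, y to its left, z up, the work surface at z = 0. Lengths are in mm, angles in degrees, forces in N, time in s.
With the tool pointing down it reaches from about 350 to 850 mm from the base axis. Payload 8.1 kg.
Tool frame: the origin (TCP) lies midway between the tips of the shut fingers; the grasp point (between the pads) lies 19 mm behind it; z points along the fingers, x is the direction in which the jaws open and shut, and the axes are right-handed (so a half turn about z gives the same grasp; the last joint's range is limited). The gripper opens to 85 mm and grips with 20 to 120 N. Pads are 22 mm wide; open, the fingers measure 114 mm over their backs; the gripper's body (76 mm by 85 mm) begins 54 mm behind the grasp point. The pads swing forward as they close: fully open they stand 13 mm farther back than shut.
Start: joints at [-73.247, 7.471, 85.268, -0, 87.261, -4.893], TCP at [221.346, -557.684, 231.292] pointing down, gripper open.
Joint ranges: [-169.43, 169.43], [-51.17, 129.36], [1.28, 143.12], [-76.62, 256.62], [0, 156.53], [-152.29, 152.29]. Speed limits (degrees/s): [136.94, 136.94, 159.86, 180, 180, 180].

### API

Orientations are given as [roll, pitch, yaw] about the fixed x, y, z axes, in that order (R = Rz(yaw) Ry(pitch) Rx(roll)).
In Python, from bench import monitor, cams, r gives the robot as it stands.
- The arm moves only by the tool jog_arm, never from a script. Its arguments are lists of equal length, an entry for each row: "offset": the shift along the tool's x, y, z in mm, a list of three; "delta_rot": the turn, a rotation vector about the tool's x, y, z in degrees, a list of three; "jaw": the opening in per cent of the stroke, from 0 (shut) to 100 (fully open). In form: {"offset": [[x, y, z], ...], "delta_rot": [[rx, ry, rz], ...], "jaw": [jaw, ...]}. A call has 1 to 20 rows; each row shifts and turns the pose as measured when the row begins, along the tool's axes as they then stand; what a row does not reach is not made up. A row lasts 1/10 s, in which the tool goes at most 50 mm and 8.59 degrees, less where a joint would pass 70% of its speed; a pose out of reach is approached as far as the arm can. A call is refused whole if a number of a shift passes 50 or a number of a turn 8.59, either way. A call with a gripper value outside its range is refused whole. The fingers move at their own pace and stop on an object; "newtons" is the grip in N (left out, the last holds). Time passes only in rows, so rows that do not move let the fingers close. It gives the time, the measured TCP pose, the force and the opening at its end, in the units of the state.
- monitor.sense(): the state, without advancing time (a new reading comes with each control period).
- cams.snapshot(name): name is "scene" or "top"; returns (picture, depth): 384x512x3 uint8, red, green, blue; 384x512 float32, mm along the optical axis (not along the pixel's ray), 0 where there is no reading.
- cams.camera_model(name): a dict with "K" (3x3 intrinsics, pixels), "k1" (the pictures are not rectified: a ray, as slopes to the right and down, at radius r is drawn at 1 + k1 r^2 times it, then the intrinsics apply), "camera_from_world" (4x4, takes a point from world to camera coordinates). Camera axes: x right, y down, z forward; pixel columns grow to the right and rows downward; lengths in mm; the calibration is good to about 2 mm. A picture is of the moment at which its call begins. camera_model takes no time and is no camera call.
- r.hand_in(): hands the job in, once; it reports no verdict.
The state is a dict: "time": time; "joint_pos": joint angles; "qd": joint speeds; "joint_efforts": joint torques, N m; "tool_pos": TCP position; "tcp_rot": TCP orientation; "ft_force": force on the tool from outside, world axes, zero at the start; "wrist_torque": the same for the moment, N m; "finger_gap": finger opening in mm.
Only numpy, scipy, OpenCV 4.12 (cv2) and the standard library are available. Lean on these libraries where they do the work, as an engineer would, in place of code of your own. Each camera call takes 0.05 s, during which the arm holds its last target.

## Working session

There is one attempt and no reset: what is moved stays moved. The work goes in short steps, Python scripts to look and compute and a tool call to move; the robot and the scene stay as the last step left them, time stands still between calls to the robot, and variables do not carry over. Pictures are saved under pics/ and viewed, and the job is handed in when it is done.

Besides the shell and the picture viewer there is one more tool, called after "Call:" by a JSON object that holds its "name" and its "arguments". jog_arm: Moves the arm, as the interface text tells. Its arguments: {"type":"object","properties":{"offset":{"type":"array","items":{"type":"array","items":{"type":"number"}}},"delta_rot":{"type":"array","items":{"type":"array","items":{"type":"number"}}},"jaw":{"type":"array","items":{"type":"number"}},"newtons":{"type":"number"}},"required":["offset","delta_rot","jaw"]}

```bash
ls; mkdir -p pics; cat > h.py <<'E'
import numpy as np,cv2,pickle
from bench import monitor,cams,r
def snap(n,f):
    p,d=cams.snapshot(n); np.savez(f'pics/{f}.npz',p=p,d=d)
    cv2.imwrite(f'pics/{f}.png',cv2.resize(p[:,:,::-1],(768,576),interpolation=cv2.INTER_CUBIC)); return p,d
def crop(f,x0,y0,x1,y1,s,o):
    p=np.load(f'pics/{f}.npz')['p'][y0:y1,x0:x1,::-1]
    cv2.imwrite(f'pics/{o}.png',cv2.resize(p,None,fx=s,fy=s,interpolation=cv2.INTER_CUBIC))
def ray(n,u,v):
    m=cams.camera_model(n);K=np.array(m['K']);k=m['k1']
    s=np.array([(u-K[0,2])/K[0,0],(v-K[1,2])/K[1,1]]);q=s.copy()
    for _ in range(20): q=s/(1+k*(q@q))
    return q,np.array(m['camera_from_world'])
def px(n,f,u,v,depth=None):
    q,T=ray(n,u,v); d=np.load(f'pics/{f}.npz')['d'][int(round(v)),int(round(u))] if depth is None else depth
    return np.linalg.inv(T)@np.array([q[0]*d,q[1]*d,d,1])
def atz(n,u,v,z):
    q,T=ray(n,u,v);Ti=np.linalg.inv(T);o=Ti[:3,3];w=Ti[:3,:3]@np.array([q[0],q[1],1]);return o+w*(z-o[2])/w[2]
E
python3 - <<'E'
from h import *
snap('scene','s0');snap('top','t0')
s=monitor.sense();print({k:np.round(v,2) for k,v in s.items()})
for n in('scene','top'):print(cams.camera_model(n))
E
```

```text
pics
{'time': np.float64(0.1), 'joint_pos': array([-73.25,   7.51,  85.32,   0.  ,  87.26,  -4.89]), 'qd': array([-0.07, -0.12, -0.12,  0.03, -0.07,  0.04]), 'joint_efforts': array([ 0.000e+00, -5.710e+01, -5.019e+01, -0.000e+00,  1.000e-02,
       -0.000e+00]), 'tool_pos': array([ 221.23, -557.2 ,  230.37]), 'tcp_rot': array([-1.7999e+02,  9.0000e-02, -6.8350e+01]), 'ft_force': array([-0.96, -0.02,  0.22]), 'wrist_torque': array([ 0.01,  0.01, -0.03]), 'finger_gap': np.float64(85.24)}
{'K': array([[354.20926642,   0.        , 253.05513092],
       [  0.        , 354.20926642, 188.06559649],
       [  0.        ,   0.        ,   1.        ]]), 'k1': -0.035015044897139205, 'camera_from_world': array([[ 4.44744029e-01,  8.95425838e-01, -2.03793349e-02,
        -1.93102324e+02],
       [ 6.41624403e-01, -3.34395351e-01, -6.90288255e-01,
        -3.01078532e+02],
       [-6.24916694e-01,  2.93925701e-01, -7.23247404e-01,
         1.52120067e+03],
       [ 0.00000000e+00,  0.00000000e+00,  0.00000000e+00,
         1.00000000e+00]])}
{'K': array([[439.22733099,   0.        , 256.01566867],
       [  0.        , 439.22733099, 180.10301554],
       [  0.        ,   0.        ,   1.        ]]), 'k1': -0.13299783382295272, 'camera_from_world': array([[-2.45436113e-02, -9.99687662e-01, -4.71061213e-03,
        -6.53249529e+01],
       [-9.92179623e-01,  2.49355773e-02, -1.22302140e-01,
         5.59702508e+02],
       [ 1.22381402e-01,  1.67203718e-03, -9.92481736e-01,
         1.76632279e+03],
       [ 0.00000000e+00,  0.00000000e+00,  0.00000000e+00,
         1.00000000e+00]])}
```

View pics/s0.png

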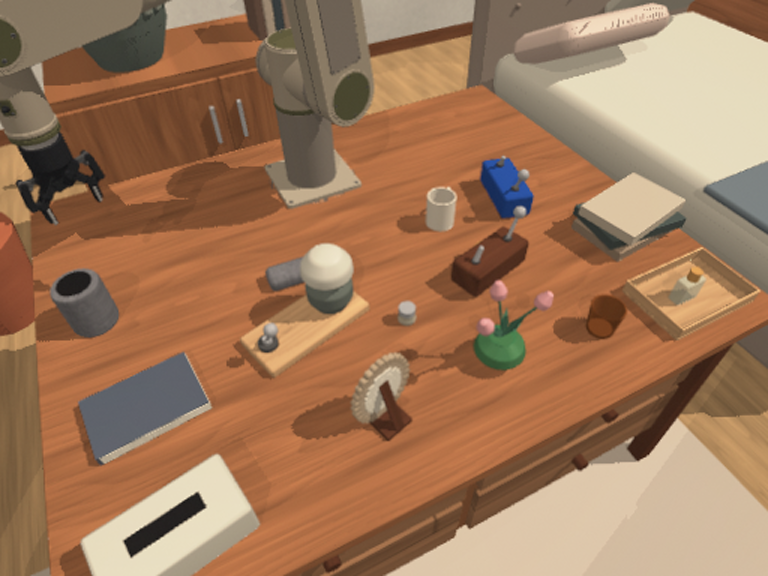

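View pics/t0.png

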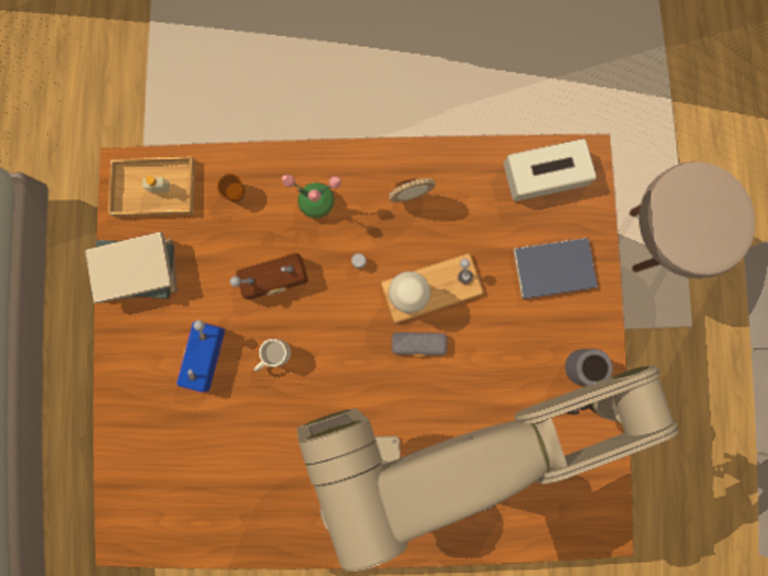

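The clock candidates in the top view are the dark brown case at (270,277) and the blue look-alike at (202,357). The brown one fits the description. The lamp is at (433,288) with its lever ball near (465,265). I'll enlarge crops to confirm.

```bash
python3 - <<'E'
from h import *
crop('t0',140,155,220,215,10,'c_t');crop('t0',245,155,335,222,8,'l_t')
crop('s0',290,125,370,200,8,'c_s');crop('s0',150,150,260,255,5.4,'l_s')
E
```

```text
(no output)
```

View pics/c_t.png

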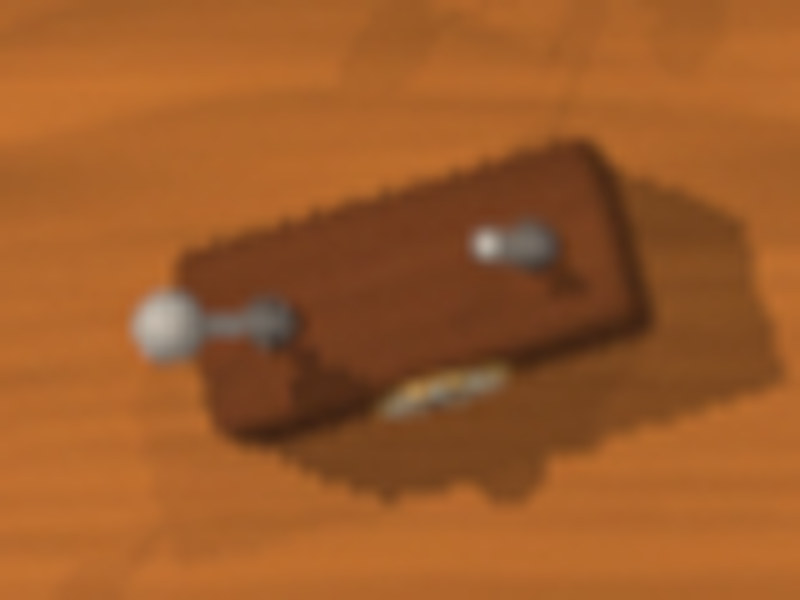

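View pics/l_t.png

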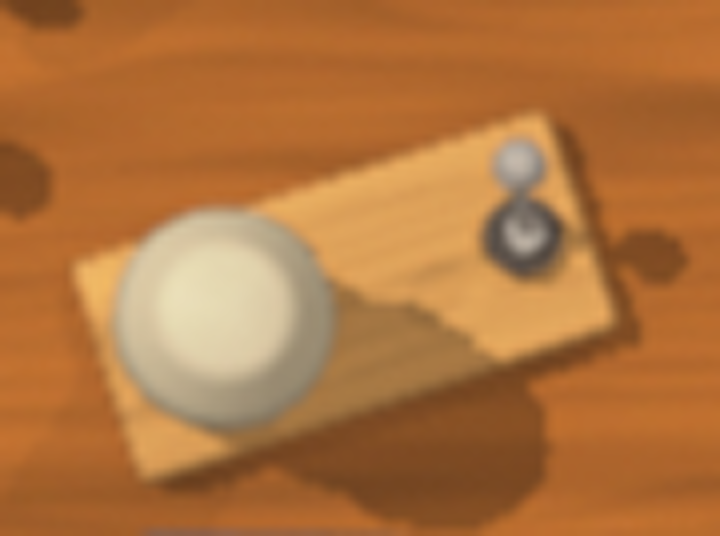

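View pics/c_s.png

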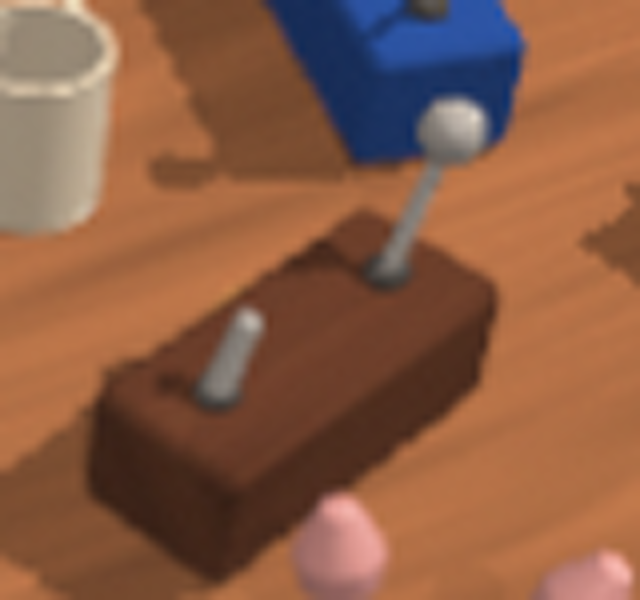

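View pics/l_s.png

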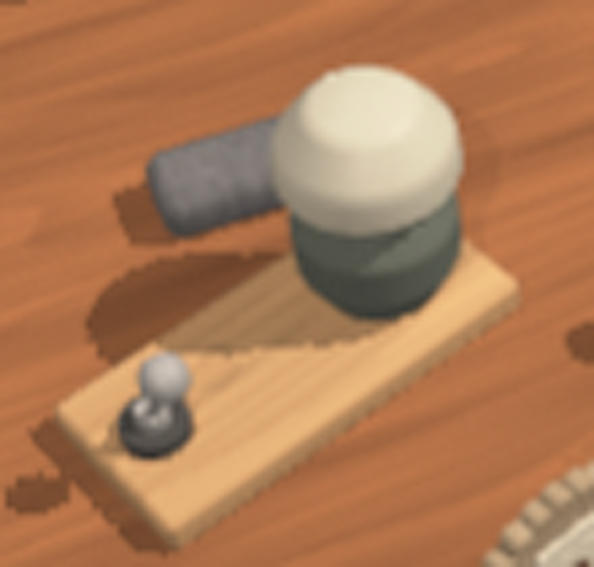

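The brown clock carries the long ball lever, with the ball at top pixel ~(156,187). The lamp ball is at about (310,175).

```bash
python3 - <<'E'
from h import *
T=lambda x,y,s,a,b:(x+(a+.5)/s-.5,y+(b+.5)/s-.5)
def p(l,n,q,z):print(l,np.round(q,1),np.round(atz(n,*q,z),1))
ct=lambda a,b:T(140,155,10,a,b);lt=lambda a,b:T(245,155,8,a,b);cs=lambda a,b:T(290,125,8,a,b);ls=lambda a,b:T(150,150,5.4,a,b)
p('cball top','top',ct(168,326),132.5);p('cball sc','scene',cs(453,131),132.5)
p('cpiv top','top',ct(272,322),74);p('cpiv sc','scene',cs(387,271),74)
p('short piv','top',ct(534,245),74);p('short piv sc','scene',cs(218,392),74);p('short tip','top',ct(488,245),101)
p('lball','top',lt(520,165),98.5);p('lball sc','scene',ls(164,376),98.5)
p('lpiv','top',lt(524,237),40);p('lpiv sc','scene',ls(152,430),40)
for c in[(545,112),(618,322),(148,480),(72,268)]:p('foot','top',lt(*c),25)
p('dome','top',lt(222,318),125)
for c in [(580,145),(650,325),(230,440),(180,255)]:p('clk','top',ct(*c),68)
for l,f,u,v in[('vase',None,0,0)]:pass
for l,a in [('tul',(288,181)),('tul',(335,182)),('tul',(314,195)),('frame',(412,190)),('mug',(275,352)),('jar',(358,261)),('bookL',(515,245)),('bookL2',(522,298)),('case',(419,344)),('blueball',(199,326))]:
  u,v=a[0]/1.5,a[1]/1.5;print(l,np.round(px('top','t0',u,v)[:3]))
E
```

```text
cball top [156.4 187.2] [527.9 309.6 132.5]
cball sc [346.2 140.9] [525.1 307.7 132.5]
cpiv top [166.8 186.8] [535.1 280.7  74. ]
cpiv sc [337.9 158.4] [534.8 277.6  74. ]
short piv [193. 179.] [563.6 174.3  74. ]
short piv sc [316.8 173.6] [563.9 171.9  74. ]
short tip [188.4 179. ] [560.6 188.6 101. ]
lball [309.6 175.2] [ 564.3 -291.9   98.5]
lball sc [180.  219.2] [ 560.8 -294.5   98.5]
lpiv [310.1 184.2] [ 534.8 -299.6   40. ]
lpiv sc [177.7 229.2] [ 545.  -306.7   40. ]
foot [312.7 168.6] [ 601.3 -315.    25. ]
foot [321.8 194.8] [ 491.3 -348.3   25. ]
foot [263.1 214.6] [ 416.6 -104.5   25. ]
foot [253.6 188.1] [526.3 -68.3  25. ]
dome [272.3 194.3] [ 489.6 -141.1  125. ]
clk [197.6 169. ] [604.7 156.2  68. ]
clk [204.6 187. ] [530.8 128.4  68. ]
clk [162.6 198.6] [488.3 299.2  68. ]
clk [157.6 180. ] [564.  319.8  68. ]
tul [776. 161. 183.]
tul [773.  41. 170.]
tul [732.  92. 203.]
frame [ 762. -159.  107.]
mug [342. 227.   2.]
jar [585.  -9.  34.]
bookL [ 624. -449.    1.]
bookL2 [ 474. -462.   -1.]
case [ 355. -169.   38.]
blueball [412. 399. 145.]
```

Call:
{"name": "jog_arm", "arguments": {"offset": [[0, 0, -2], [0, 0, -2], [0, 0, -2], [0, 0, -2], [0, 0, -2], [0, 0, -2], [0, 0, -2], [0, 0, -2], [0, 0, -2], [0, 0, -2]], "delta_rot": [[0, 0, -8.3], [0, 0, -8.3], [0, 0, -8.3], [0, 0, -8.3], [0, 0, -8.3], [0, 0, -8.3], [0, 0, -8.3], [0, 0, -8.3], [0, 0, -8.3], [0, 0, -8.3]], "jaw": [0, 0, 0, 0, 0, 0, 0, 0, 0, 0]}}

```text
time: 1.1
tool_pos: [220.2, -553.8, 243.9]
tcp_rot: [-179.2, -0.0, 17.4]
ft_force: [-0.2, -0.5, 0.3]
finger_gap: 0.2
```

Call:
{"name": "jog_arm", "arguments": {"offset": [[40, -20, 0], [40, -20, 0], [40, -20, 0], [40, -20, 0], [40, -20, 0], [40, -20, 0], [40, -20, 0], [40, -20, 0], [16, -44, 0], [16, -44, 0], [16, -44, 0], [16, -44, 0], [16, -44, 0], [16, -44, 0], [16, -44, 0], [16, -44, 0]], "delta_rot": [[0, 0, 0], [0, 0, 0], [0, 0, 0], [0, 0, 0], [0, 0, 0], [0, 0, 0], [0, 0, 0], [0, 0, 0], [0, 0, 0], [0, 0, 0], [0, 0, 0], [0, 0, 0], [0, 0, 0], [0, 0, 0], [0, 0, 0], [0, 0, 0]], "jaw": [0, 0, 0, 0, 0, 0, 0, 0, 0, 0, 0, 0, 0, 0, 0, 0]}}

```text
time: 2.7
tool_pos: [496.2, 91.1, 243.6]
tcp_rot: [-178.6, 0.5, 17.2]
ft_force: [0.4, -0.8, 0.5]
finger_gap: -0.0
```

```bash
cat >> h.py <<'E'
from scipy.spatial.transform import Rotation as Ro
def to(p,yaw):
    s=monitor.sense();R=Ro.from_euler('xyz',s['tcp_rot'],degrees=True);G=Ro.from_euler('xyz',[180,0,yaw],degrees=True)
    print(s['time'],np.round(s['tool_pos'],1),np.round(s['tcp_rot'],1),'F',np.round(s['ft_force'],2),'off',np.round(R.inv().apply(np.array(p)-s['tool_pos']),1),'rot',np.round((R.inv()*G).as_rotvec(degrees=True),1),'j',np.round(s['joint_pos']))
E
python3 -c "
from h import *
to([515,350.5,240],15)"
```

```text
2.7 [496.2  91.1 243.6] [-178.6    0.5   17.2] F [ 0.36 -0.75  0.53] off [  94.8 -242.     8.8] rot [-1.4  0.5  2.2] j [  4.  -7.  99.   1.  89. -14.]
```

Call:
{"name": "jog_arm", "arguments": {"offset": [[16, -40, 1], [16, -40, 1], [16, -40, 1], [16, -40, 1], [16, -40, 1], [16, -40, 1], [0, 0, 0], [0, 0, 0]], "delta_rot": [[0, 0, 0.4], [0, 0, 0.4], [0, 0, 0.4], [0, 0, 0.4], [0, 0, 0.4], [0, 0, 0.2], [-0.7, 0.2, 0], [-0.7, 0.3, 0]], "jaw": [0, 0, 0, 0, 0, 0, 0, 0]}}

```text
time: 3.5
tool_pos: [516.7, 365.0, 237.4]
tcp_rot: [179.9, 0.4, 15.3]
ft_force: [0.8, -0.1, 0.2]
finger_gap: -0.1
```

```bash
python3 -c "
from h import *
to([515,350.5,125],15)"
```

```text
3.5 [516.7 365.  237.4] [179.9   0.4  15.3] F [ 0.84 -0.14  0.2 ] off [ -4.7  13.4 112.5] rot [0.1 0.4 0.3] j [31. 13. 79.  0. 89. 15.]
```

Call:
{"name": "jog_arm", "arguments": {"offset": [[-2, 1, 20], [-2, 1, 20], [0, 1, 20], [0, 1, 20], [0, 1, 20], [0, 1, 12]], "delta_rot": [[0, 0, 0], [0, 0, 0], [0, 0, 0], [0, 0, 0], [0, 0, 0], [0, 0, 0]], "jaw": [0, 0, 0, 0, 0, 0]}}

```text
time: 4.1
tool_pos: [515.0, 352.6, 124.4]
tcp_rot: [179.7, 0.1, 15.2]
ft_force: [-0.3, 0.3, 0.1]
finger_gap: 0.0
```

```bash
python3 -c "
from h import *
to([515,350.5,125],15)
snap('top','t1');crop('t1',130,140,230,215,8,'t1c');snap('scene','s1');crop('s1',290,85,390,200,5,'s1c')"
```

```text
4.1 [515.  352.6 124.4] [1.797e+02 1.000e-01 1.520e+01] F [-0.32  0.26  0.12] off [-0.5  2.  -0.6] rot [0.3 0.1 0.2] j [30. 15. 88. -0. 77. 15.]
```

View pics/t1c.png

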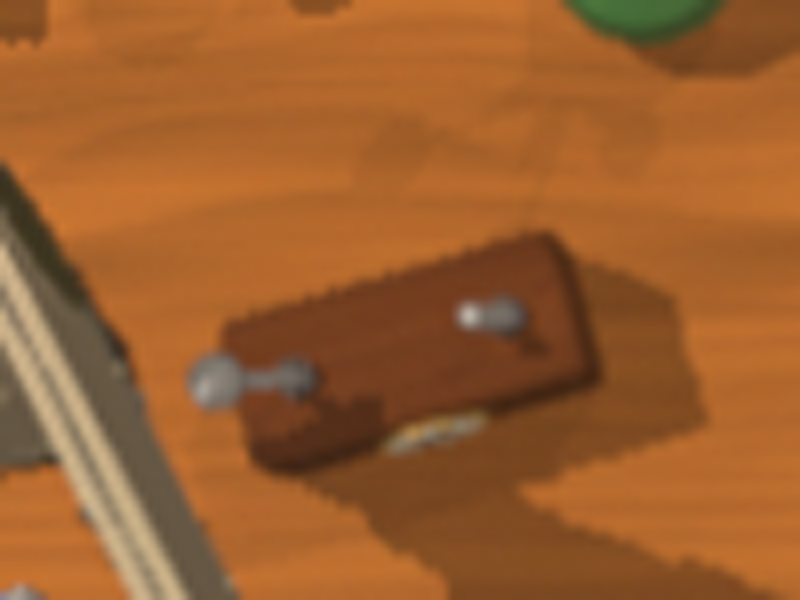

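View pics/s1c.png

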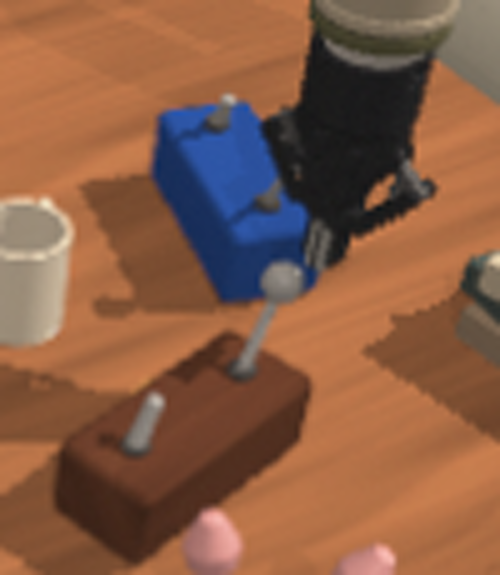

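Call:
{"name": "jog_arm", "arguments": {"offset": [[0, 8, 0], [0, 8, 0], [0, 4, 0], [0, 4, 0], [0, 4, 0], [0, 4, 0], [0, 4, 0], [0, 4, 0], [0, 4, 0]], "delta_rot": [[0, 0, 0], [0, 0, 0], [0, 0, 0], [0, 0, 0], [0, 0, 0], [0, 0, 0], [0, 0, 0], [0, 0, 0], [0, 0, 0]], "jaw": [0, 0, 0, 0, 0, 0, 0, 0, 0]}}

```text
time: 5.1
tool_pos: [530.1, 307.4, 130.4]
tcp_rot: [179.8, -0.3, 15.2]
ft_force: [0.4, 0.6, -0.1]
finger_gap: 0.1
```

```bash
python3 -c "
from h import *
to([531,294,125],15)
snap('scene','s2');crop('s2',290,85,390,200,5,'s2c')"
```

```text
5.1 [530.1 307.4 130.4] [179.8  -0.3  15.2] F [ 0.41  0.59 -0.15] off [-2.6 13.1  5.5] rot [ 0.2 -0.3  0.2] j [25. 13. 90. -0. 77. 10.]
```

View pics/s2c.png

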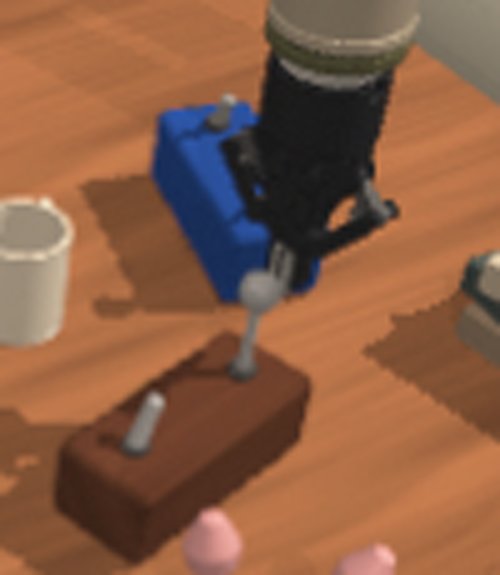

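The lever is just short of upright, and the clock hasn't moved.

Call:
{"name": "jog_arm", "arguments": {"offset": [[0, 4, 1], [0, 4, 1], [0, 4, 1], [0, 4, 1], [0, 0, 0], [0, 0, 0]], "delta_rot": [[0, 0, 0], [0, 0, 0], [0, 0, 0], [0, 0, 0], [0, 0, 0], [0, 0, 0]], "jaw": [0, 0, 0, 0, 0, 0]}}

```text
time: 5.75
tool_pos: [534.5, 289.4, 125.4]
tcp_rot: [179.8, -0.2, 15.1]
ft_force: [0.1, -0.5, 0.2]
finger_gap: -0.7
```

```bash
python3 -c "
from h import *
to([531,294,125],15)
snap('scene','s3');crop('s3',290,85,390,200,5,'s3c')"
```

```text
5.75 [534.5 289.4 125.4] [179.8  -0.2  15.1] F [ 0.11 -0.5   0.18] off [-2.2 -5.4  0.3] rot [ 0.2 -0.2  0.1] j [24. 13. 91. -0. 76.  9.]
```

View pics/s3c.png

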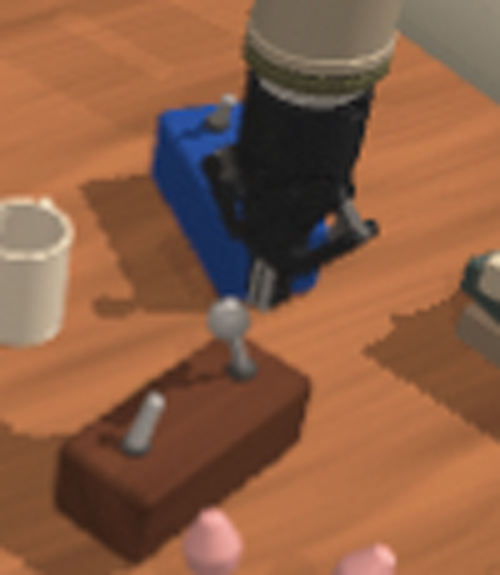

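The lever has snapped over. I'll retreat back, then up.

Call:
{"name": "jog_arm", "arguments": {"offset": [[0, -12, 0], [0, -15, 0], [0, 0, -30], [0, 0, -30], [0, 0, -30], [0, 0, -30], [0, 0, 0]], "delta_rot": [[0, 0, 0], [0, 0, 0], [0, 0, 0], [0, 0, 0], [0, 0, 0], [0, 0, 0], [0, 0, 0]], "jaw": [0, 0, 0, 0, 0, 0, 0]}}

```text
time: 6.5
tool_pos: [522.4, 324.9, 247.9]
tcp_rot: [179.8, 0.0, 15.4]
ft_force: [1.1, 0.1, 0.1]
finger_gap: -0.1
```

```bash
python3 -c "
from h import *
to([510,0,240],15)
snap('scene','s4');crop('s4',290,85,390,200,5,'s4c')
T=lambda x,y,s,a,b:(x+(a+.5)/s-.5,y+(b+.5)/s-.5)"
```

```text
6.5 [522.4 324.9 247.9] [179.8   0.   15.4] F [1.08 0.08 0.14] off [-98.1 310.    8.8] rot [0.2 0.  0.4] j [27.  9. 81. -0. 89. 12.]
```

View pics/s4c.png

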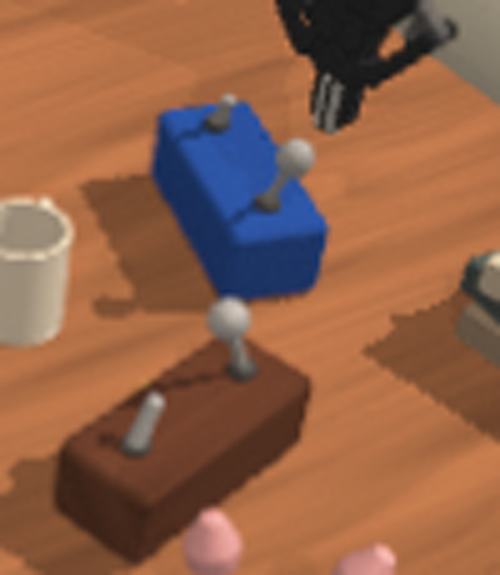

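Call:
{"name": "jog_arm", "arguments": {"offset": [[-12, 44, 0], [-12, 44, 0], [-12, 44, 0], [-12, 44, 0], [-12, 44, 0], [-12, 44, 0], [-12, 44, 0], [0, 0, 0], [0, 0, 0], [0, 0, 0], [0, 0, 0], [0, 0, 0], [0, 0, 0], [0, 0, 0], [0, 0, 0], [0, 0, 0], [0, 0, 0], [0, 0, 0]], "delta_rot": [[0, 0, 0], [0, 0, 0], [0, 0, 0], [0, 0, 0], [0, 0, 0], [0, 0, 0], [0, 0, 0], [0, 0, 8.5], [0, 0, 8.5], [0, 0, 8.5], [0, 0, 8.5], [0, 0, 8.5], [0, 0, 8.5], [0, 0, 8.5], [0, 0, 8.5], [0, 0, 8.5], [0, 0, 8.5], [0, 0, 0]], "jaw": [0, 0, 0, 0, 0, 0, 0, 0, 0, 0, 0, 0, 0, 0, 0, 0, 0, 0]}}

```text
time: 8.35
tool_pos: [512.6, 8.6, 219.9]
tcp_rot: [178.1, 0.7, -70.0]
ft_force: [0.3, -0.9, -0.5]
finger_gap: -0.3
```

```bash
python3 -c "
from h import *
print(atz('scene',335.4,148.4,132.5))
to([606,-278,235],-73)"
```

```text
[540.22967694 252.75552706 132.5       ]
8.35 [512.6   8.6 219.9] [178.1   0.7 -70. ] F [ 0.33 -0.94 -0.53] off [301.1  11.1 -18.2] rot [1.9 0.6 3. ] j [-5. -4. 98. -0. 88. 65.]
```

Alarm ball now at (540,253), against (542,252) expected for SET. Next is the lamp.

Call:
{"name": "jog_arm", "arguments": {"offset": [[0, 0, -25], [38, 1, -2], [38, 1, -2], [38, 1, -2], [38, 1, -2], [38, 1, -2], [38, 1, -2], [38, 1, -2], [30, 1, 0], [0, 0, 0]], "delta_rot": [[1, 0, 1], [0.9, 0.6, 1], [0, 0, 1], [0, 0, 0], [0, 0, 0], [0, 0, 0], [0, 0, 0], [0, 0, 0], [0, 0, 0], [0, 0, 0]], "jaw": [0, 0, 0, 0, 0, 0, 0, 0, 0, 0]}}

```text
time: 9.35
tool_pos: [603.1, -277.2, 247.1]
tcp_rot: [179.5, 0.6, -69.7]
ft_force: [-0.9, 1.2, -0.9]
finger_gap: 0.3
```

```bash
python3 -c "
from h import *
to([606,-278,92],-73)"
```

```text
9.35 [ 603.1 -277.2  247.1] [179.5   0.6 -69.7] F [-0.86  1.18 -0.86] off [  3.3  -3.9 155. ] rot [0.5 0.5 3.3] j [-29.  18.  72.  -0.  91.  41.]
```

Call:
{"name": "jog_arm", "arguments": {"offset": [[1, -2, 25], [1, -2, 25], [1, 0, 25], [0, 0, 25], [0, 0, 25], [0, 0, 20], [0, 0, 8], [0, 0, 0]], "delta_rot": [[0.5, 0.5, 1.7], [0, 0, 1.6], [0, 0, 0], [0, 0, 0], [0, 0, 0], [0, 0, 0], [0, 0, 0], [0, 0, 0]], "jaw": [0, 0, 0, 0, 0, 0, 0, 0]}}

```text
time: 10.15
tool_pos: [607.1, -270.8, 82.3]
tcp_rot: [179.8, 0.5, -71.2]
ft_force: [0.0, -0.4, 0.4]
finger_gap: -0.1
```

```bash
python3 -c "
from h import *
to([606,-278,92],-73)
snap('scene','s5');crop('s5',140,130,260,255,5,'s5c')"
```

```text
10.15 [ 607.1 -270.8   82.3] [179.8   0.5 -71.2] F [ 0.02 -0.38  0.35] off [ 6.4  3.4 -9.7] rot [0.2 0.4 1.8] j [-29.  24.  82.   0.  75.  43.]
```

View pics/s5c.png

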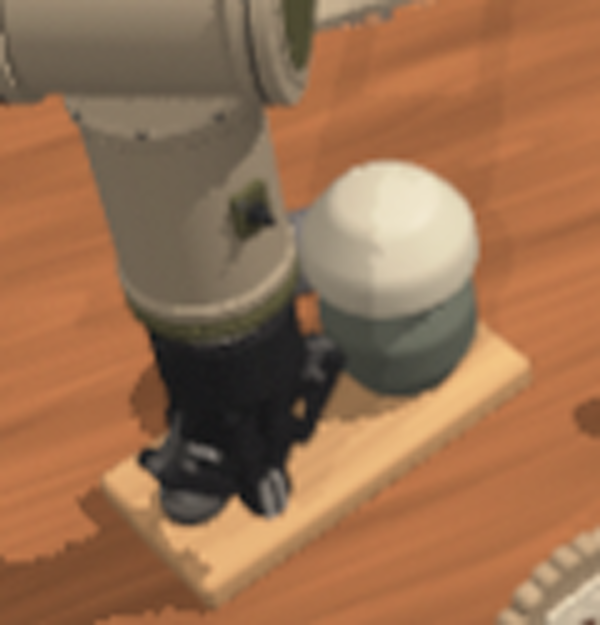

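Call:
{"name": "jog_arm", "arguments": {"offset": [[4, 0, -8], [2, 4, 0], [0, 8, 0], [0, 4, 1], [0, 4, 0], [0, 4, 1], [0, 4, 0], [0, 4, 1], [0, 4, 0], [0, 4, 1], [0, 4, 0]], "delta_rot": [[0, 0, 1.8], [0, 0, 0], [0, 0, 0], [0, 0, 0], [0, 0, 0], [0, 0, 0], [0, 0, 0], [0, 0, 0], [0, 0, 0], [0, 0, 0], [0, 0, 0]], "jaw": [0, 0, 0, 0, 0, 0, 0, 0, 0, 0, 0]}}

```text
time: 11.3
tool_pos: [567.2, -292.8, 94.1]
tcp_rot: [-179.8, 0.0, -73.0]
ft_force: [-0.3, -0.3, 0.6]
finger_gap: -0.1
```

```bash
python3 -c "
from h import *
to([550,-295.7,92],-73)"
```

```text
11.3 [ 567.2 -292.8   94.1] [-179.8    0.   -73. ] F [-0.35 -0.31  0.56] off [-2.3 17.3  2.1] rot [-0.2  0.  -0. ] j [-32.  19.  87.   0.  74.  41.]
```

Call:
{"name": "jog_arm", "arguments": {"offset": [[0, 4, 1], [0, 4, 1], [0, 4, 0], [0, 4, 1], [0, 2, 0], [0, 0, 0], [0, 0, 0]], "delta_rot": [[0, 0, 0], [0, 0, 0], [0, 0, 0], [0, 0, 0], [0, 0, 0], [0, 0, 0], [0, 0, 0]], "jaw": [0, 0, 0, 0, 0, 0, 0]}}

```text
time: 12.0
tool_pos: [547.3, -298.6, 90.2]
tcp_rot: [-179.9, 0.1, -73.1]
ft_force: [0.0, -0.0, 0.0]
finger_gap: 0.3
```

```bash
python3 -c "
from h import *
to([550,-295.7,92],-73)
snap('scene','s6');crop('s6',140,130,260,255,5,'s6c')"
```

```text
12.0 [ 547.3 -298.6   90.2] [-1.799e+02  1.000e-01 -7.310e+01] F [ 0.04 -0.03  0.01] off [-2.  -3.4 -1.8] rot [-0.1  0.1 -0.1] j [-33.  17.  89.   0.  73.  40.]
```

View pics/s6c.png

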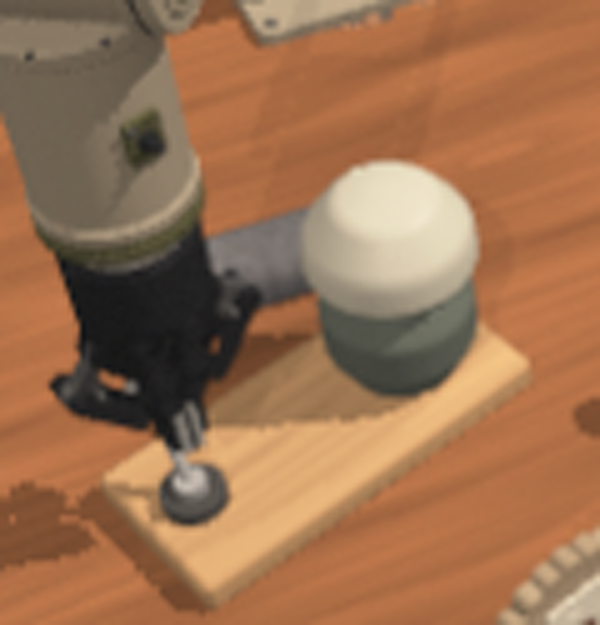

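Call:
{"name": "jog_arm", "arguments": {"offset": [[0, -15, 0], [0, -20, 0], [0, -10, -30], [0, 0, -30], [0, 0, -30], [0, 0, -30], [0, -30, -30], [0, -40, 0], [0, -40, 0], [0, 0, 0]], "delta_rot": [[0, 0, 0], [0, 0, 0], [0, 0, 0], [0, 0, 0], [0, 0, 0], [0, 0, 0], [0, 0, 0], [0, 0, 0], [0, 0, 0], [0, 0, 0]], "jaw": [0, 0, 0, 0, 0, 0, 0, 0, 0, 0]}}

```text
time: 13.05
tool_pos: [700.0, -250.8, 243.7]
tcp_rot: [-180.0, 0.3, -73.1]
ft_force: [-0.5, -0.8, -0.4]
finger_gap: 0.2
```

```bash
python3 -c "
from h import *
to([300,-500,260],-73)
snap('scene','s7');crop('s7',140,130,260,255,5,'s7c');snap('top','t7')"
```

```text
13.05 [ 700.  -250.8  243.7] [-180.     0.3  -73.1] F [-0.49 -0.8  -0.42] off [122.1 455.2 -17. ] rot [-0.   0.3 -0.1] j [-24.  30.  56.   0.  94.  49.]
```

View pics/s7.png

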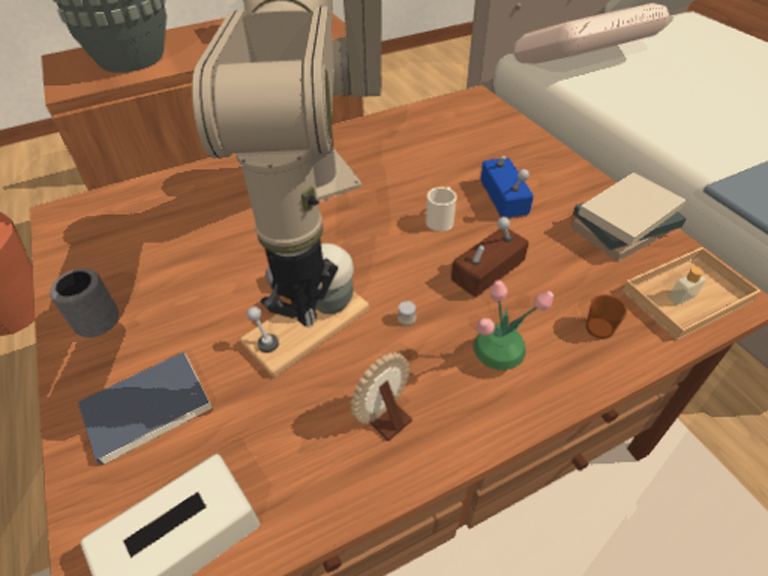

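View pics/t7.png

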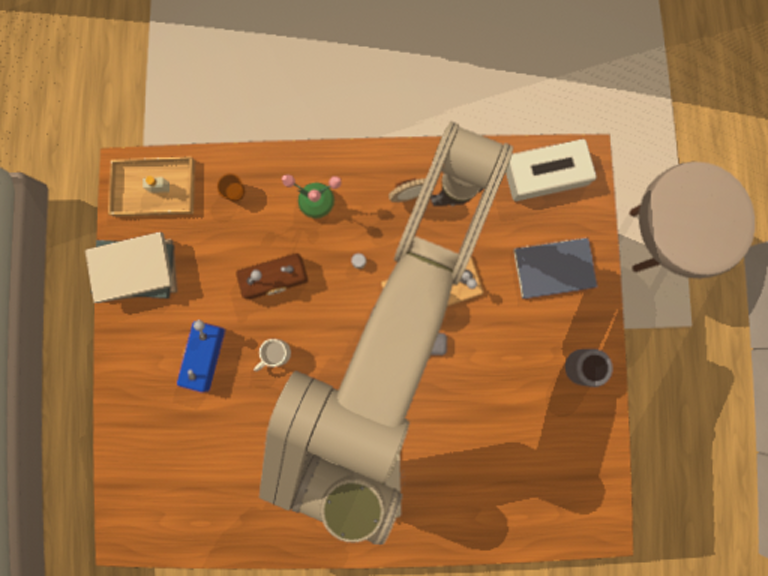

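```bash
python3 - <<'E'
from h import *
print(atz('scene',169.0,208.3,98.5)); 
crop('t7',140,155,220,215,10,'t7c')
a=np.load('pics/t0.npz')['p'].astype(int);b=np.load('pics/t7.npz')['p'].astype(int)
g=lambda p:((p[155:215,140:220].sum(2)<260)*255)
print((np.abs(a-b).sum(2)[155:215,140:220]>90).sum())
d=np.abs(a-b).sum(2)[155:215,140:220]>90
ys,xs=np.nonzero(d);print(xs.min(),xs.max(),ys.min(),ys.max())
E
```

```text
[ 506.41815159 -310.42811577   98.5       ]
96
13 65 25 49
```

View pics/t7c.png

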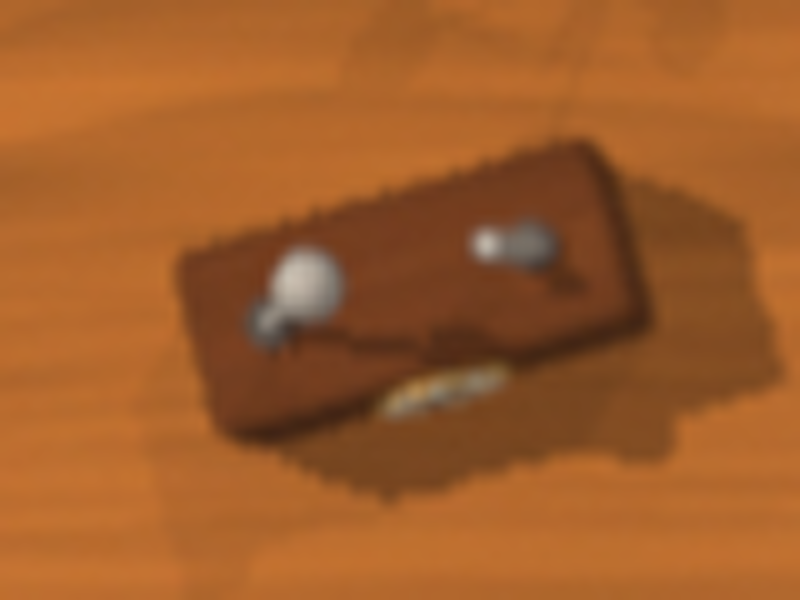

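View pics/s7c.png

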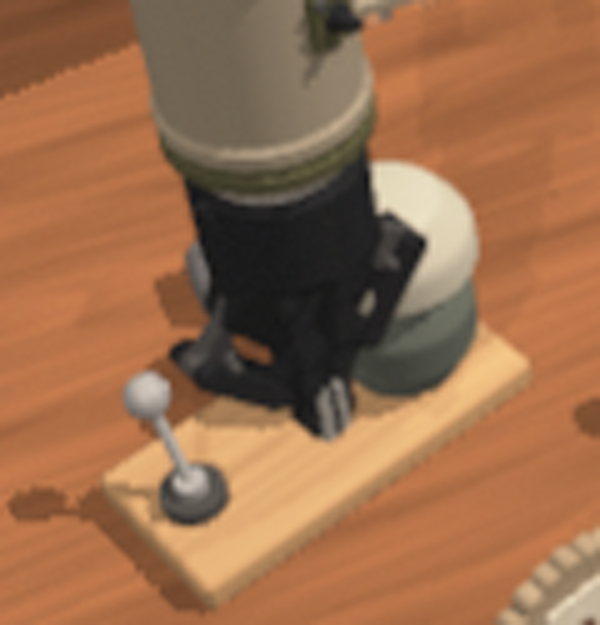

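Both levers are at their far stops. The clock case and short lever show at the same pixels as at the start, and the gripper is clear of everything.

```bash
python3 -c "
from h import *
print(r.hand_in())"
```

```text
the job is handed in; nothing more can be done
None
```

The alarm is set and the lamp is off, done in that order by pushing each lever's ball with the shut fingertips. I handed in at about 13 s; no verdict was reported.

- **Alarm lever:** it snapped over inwards. The ball measured (540, 253) mm, against about (542, 252) expected for SET.
- **Lamp lever:** it snapped over towards the robot. The ball measured (506, -310) mm, against about (509, -308) expected for OFF.
- **Clock and short lever:** both appear at the same pixels in the last top view as in the first.
- **Everything else:** the other objects looked unmoved in the last pictures, though I checked those only by eye. The glasses case and the lamp's dome were partly hidden by the arm.
- **Forces:** the wrist force readings stayed under about 1.5 N throughout. At hand-in the gripper was touching nothing.

No check failed or disagreed. During moves the tool height drifted by up to about 25 mm, which I corrected before each push.

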